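# Close the beam shutter past its spring catch

### The arm

A 7-joint arm with a two-finger parallel gripper is mounted at the origin on a cart in front of the work surface, level with it; the furniture and walls round the work are solid. World frame = base frame: x ahead of the robot, y to its left, z up, the work surface at z = 0. Lengths are in m, angles in degrees, forces in N, time in s.
With the tool pointing down it reaches from about 0.425 to 0.95 m from the base axis. Payload 16.7 kg.
Tool frame: the origin (TCP) lies midway between the tips of the shut fingers; the grasp point (between the pads) lies 19 mm behind it; x points along the fingers, y is the direction in which the jaws open and shut, and the axes are right-handed (so a half turn about x gives the same grasp; the last joint's range is limited). The gripper opens to 94 mm and grips with 3 to 60 N. Pads are 16 mm wide; open, the fingers measure 119 mm over their backs; the gripper's body (75 mm by 177 mm) begins 78 mm behind the grasp point.
Start: joints at [-82.878, 24.414, 4.234, 92.017, -1.954, 63.644, -3.845], TCP at [0.183, 0.65, 0.205] pointing down, gripper open.
Joint ranges: [-163.25, 163.25], [-28.42, 122.38], [-70.27, 78.77], [12.13, 141.07], [-58.53, 238.53], [9.26, 117.41], [-156.51, 156.51]. Speed limits (degrees/s): [108.29, 108.29, 136.94, 136.94, 172.46, 172.46, 172.46].

### API

Orientations are given as [roll, pitch, yaw] about the fixed x, y, z axes, in that order (R = Rz(yaw) Ry(pitch) Rx(roll)).
In Python, from bench import robot gives the robot as it stands.
- The arm moves only by the shell command python3 -m crank 'ROWS' [OPENING] [FORCE]. ROWS is JSON, a list that holds one entry, the list of rows, each a list of 4 numbers: the shift along the tool's x, y, z in m, then the turn about the tool's x in degrees. In form: [[[tx, ty, tz, twist], ...]]. A call has 1 to 20 rows; each row is the pose to reach, as a shift and turn from the pose measured when the call began, along the tool's axes at that moment; what a row does not reach only later rows make up. A row lasts 1/12 s, in which the tool goes at most 41.7 mm and 7.16 degrees, less where a joint would pass 70% of its speed; a pose out of reach is approached as far as the arm can. A call with a gripper value outside its range is refused whole. OPENING is the opening, from 0 (shut) to 1 (fully open), set as the call begins (- or left out, the last holds). The fingers move at their own pace and stop on an object; FORCE is the grip in N (left out, the last holds). Time passes only in rows, so rows that repeat a pose let the fingers close. It gives the time, the measured TCP pose, the force and the opening at its end, in the units of the state.
- robot.observe(): the state, without advancing time (a new reading comes with each control period).
- robot.camera(name): name is "scene" or "top" or "wrist"; returns a dict with "color" (480x640x3 uint8, blue, green, red), "intrinsics" (3x3 intrinsics, pixels), "R" (3x3) and "t" (3): a world point X has camera coordinates R X + t. Camera axes: x right, y down, z forward; pixel columns grow to the right and rows downward; lengths in m; the calibration is good to about 2 mm. A picture is of the moment at which its call begins. There is no depth.
- robot.job_done(): hands the job in, once; it reports no verdict.
The state is a dict: "clock": time; "joints": joint angles; "qvel": joint speeds; "effort": joint torques, N m; "tcp_pos": TCP position; "eef_rot": TCP orientation; "force": force on the tool from outside, world axes, zero at the start; "ft_torque": the same for the moment, N m; "width": finger opening in m.
Only numpy, scipy, OpenCV 4.12 (cv2) and the standard library are available. Lean on these libraries where they do the work, as an engineer would, in place of code of your own. Each camera call takes 0.05 s, during which the arm holds its last target.

### The job

Close the beam shutter on the raised unit: press its long spring catch bar down with one fingertip and, while holding it down, push the bolt's upright plate along with the other finger until the shutter is fully closed over the aperture. Then take the hand away so that the catch springs back up and locks the bolt there. Nothing is to be picked up: leave the loose things round the unit where they stand.

Things in the scene. Friction and masses are not known exactly. Their poses are not given: they have to be found in the camera images.
- shutter_unit: the beam shutter unit, fixed to the table: aluminium deck 94 x 167 mm, its top 125 mm up, on a pedestal. Origin on the table surface, midway between catch and bolt. z up; y is the way the bolt slides to close; the catch bar runs along y at x = -26 mm, the bolt at x = +26 mm. Behind the bolt's upright plate (negative y) everything on the bolt's line is lower than 158 mm above the table
- shutter_bolt (a joint): travel of the steel bolt in m along the unit's +y: 0 = open (found at 0 to 0.0015), 0.042 = fully closed, at its stop; stays where left (friction 1.5 N). Its edge has teeth 14 mm apart; the catch's blade stands between them and blocks it (2.5 mm play) unless the catch is held 5 mm down. The blade can rise only where a gap lies over it, as when fully closed
- thumb_plate (a point): point on the rear face (to be pushed, facing the unit's -y) of the bolt's upright steel plate, midway across and 185 mm above the table; moves with the bolt. The plate is 24 mm wide along x, 10 mm thick (from here toward +y) and reaches from 157 to 201 mm above the table. A thin dark shutter flag 30 mm wide, top 206 mm up, stands on the bolt 23 mm beyond it
- shutter_catch (a joint): depth in m by which the spring catch is pressed: 0 = up, 0.010 = at its stop; 0.005 or more frees the bolt. Moves straight down without tipping wherever it is pressed; the spring takes about 2.5 N to start and 6 N at the stop, and returns it by itself
- catch_top (a point): centre of the flat top of the dark catch bar, 180 mm above the table when up; the bar is 26 mm wide along the unit's x and 95 mm long along y, so that a fingertip can slide along it with the bolt's travel; moves with the catch
- brass_weight: loose bystander, not to be moved: brass weight 28 mm across, 47 mm tall, standing on the deck beyond the catch bar; origin at its underside
- post_holder_0: loose bystander, not to be moved: black upright post holder 32 x 41 mm, 81 mm tall, origin at its underside
- lens_tube: loose bystander, not to be moved: black lens tube 31 x 51 x 31 mm, origin at its underside
- screw_tin: loose bystander, not to be moved: round white tin 66 mm across, 31 mm tall, origin at its underside
- hex_key_5: loose bystander, not to be moved: hex key 38 x 90 x 9 mm lying on the table, origin at its underside
- aperture (a point): centre of the 14 mm hole in the fixed upright aperture plate (40 mm wide along the unit's y, 6 mm thick, top 207 mm above the table), 180 mm above the table; the flag covers it when closed

How it is judged (in metres and radians):
On the way, in this order (a step that is already met when the one before it is completed fails the run):
1. the bolt is moving on its way while the catch is held down (value of joint shutter_catch above 0.0045 m and value of joint shutter_bolt between 0.008 and 0.036 m), for 0.1 s.
2. the bolt has reached its closed end (value of joint shutter_bolt above 0.0385 m), for 0.1 s.
At the end, for the whole second after the job is handed in: the bolt is within 3.5 mm of its closed stop and at rest, the catch is back up (pressed less than 2 mm), so that its blade locks the bolt, and the loose things stand within 15 mm of where they were (value of joint shutter_bolt above 0.0385 m and value of joint shutter_catch below 0.002 m and velocity of joint shutter_bolt between -0.01 and 0.01 m/s); the robot touches nothing.
It fails at once if a loose bystander was moved or lifted by more than 15 mm (distance of any of brass_weight, post_holder_0, lens_tube, screw_tin, hex_key_5 from where it was at the start of the episode above 0.015 m).
It also fails if it takes over 40 s, if anything falls off the work surface, if the arm or the gripper's body presses on something with over 40 N, if the wrist force passes 120 N, or if a joint passes its speed limit or range.

## Working session

There is one attempt and no reset: what is moved stays moved. The work goes in short steps, Python scripts to look and compute and a shell command to move; the robot and the scene stay as the last step left them, time stands still between calls to the robot, and variables do not carry over. Pictures are saved under pics/ and viewed, and the job is handed in when it is done.

```bash
ls; mkdir -p pics
python3 - <<'E'
from bench import robot
import cv2
s=robot.observe()
for k in s: print(k,s[k])
for n in("scene","top","wrist"):
    c=robot.camera(n); cv2.imwrite(f"pics/{n}0.png",c["color"]); print(n,c["intrinsics"],c["R"],c["t"])
E
```

```text
pics
clock 0.0
joints [-82.87956332  24.44836115   4.23060583  92.05109009  -1.95454128
  63.64233661  -3.84508285]
qvel [ 0.09509554  0.13375409  0.02747177 -0.03302805 -0.08618116  0.01818014
  0.07173654]
effort [-2.98000799e-03 -9.35824728e+01  3.66493553e+00 -4.54211855e+01
 -4.89430956e-02  1.98831386e-02  1.62223973e-04]
tcp_pos [0.18240096 0.64945128 0.2047991 ]
eef_rot [ -86.6559541    89.93033925 -102.34410153]
force [-0.56145756  0.3191751   0.57187251]
ft_torque [ 0.00094355 -0.03208238  0.01437565]
width 0.09398310437076875
scene [[580.8936692    0.         330.30820663]
 [  0.         580.8936692  246.52412911]
 [  0.           0.           1.        ]] [[ 0.2155188  -0.97647766 -0.00655923]
 [-0.53647367 -0.11278739 -0.83634622]
 [ 0.81593361  0.18376719 -0.54816236]] [0.29236828 0.39009563 0.47660256]
top [[518.56875321   0.         327.11575482]
 [  0.         518.56875321 249.21864303]
 [  0.           0.           1.        ]] [[ 0.00834791 -0.99996179  0.00259249]
 [-0.98276172 -0.0086831  -0.18467268]
 [ 0.18468813 -0.00100617 -0.98279666]] [0.39186691 0.46708546 0.88741254]
wrist [[368.78907484   0.         315.54909919]
 [  0.         368.78907484 237.60370401]
 [  0.           0.           1.        ]] [[ 0.27019463  0.96280506 -0.00113568]
 [ 0.93499501 -0.2621084   0.23892157]
 [ 0.22973723 -0.06561718 -0.9710382 ]] [-0.673411   -0.02543833  0.3900861 ]
```

View pics/scene0.png

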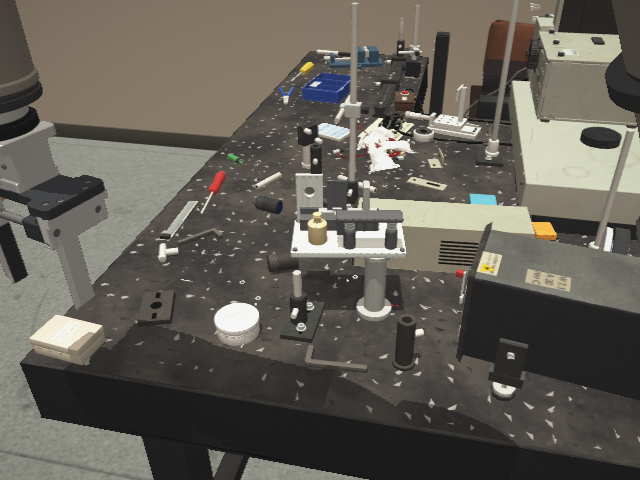

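View pics/top0.png

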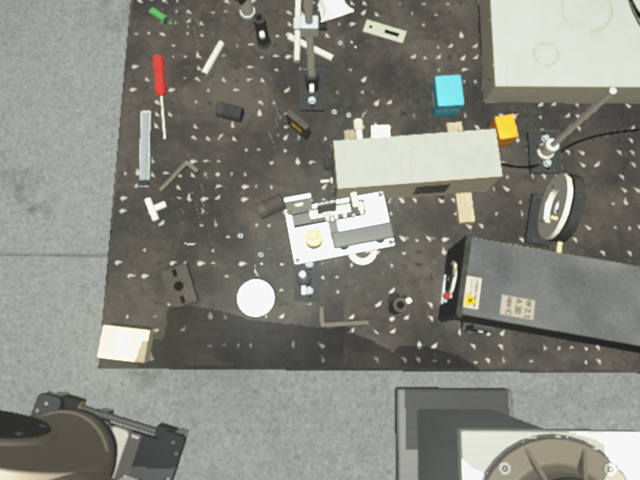

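View pics/wrist0.png

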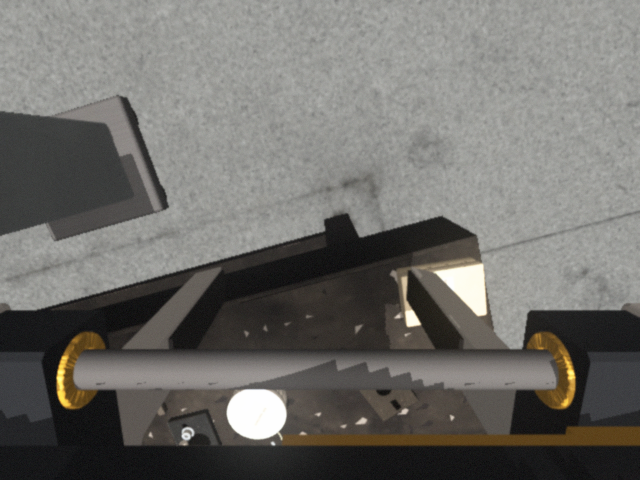

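The scene view shows the unit at about (345,230) and the top view shows its white deck at (285-395, 193-262). The hand is far left. I'll enlarge these areas.

Run:
```python
import cv2
a=cv2.imread("pics/top0.png")[180:280,270:410]; cv2.imwrite("pics/t0c.png",cv2.resize(a,None,fx=5.5,fy=5.5,interpolation=cv2.INTER_CUBIC))
a=cv2.imread("pics/scene0.png")[165:265,280:420]; cv2.imwrite("pics/s0c.png",cv2.resize(a,None,fx=5.5,fy=5.5,interpolation=cv2.INTER_CUBIC))
```

```text
(no output)
```

View pics/t0c.png

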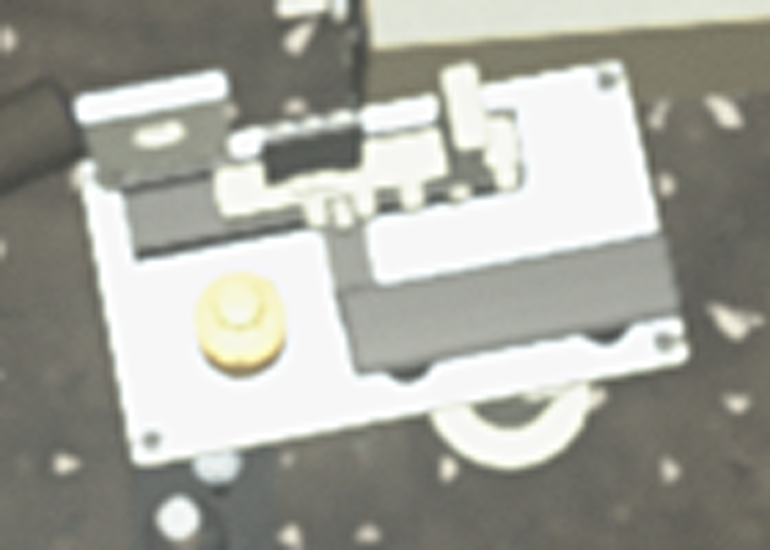

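View pics/s0c.png

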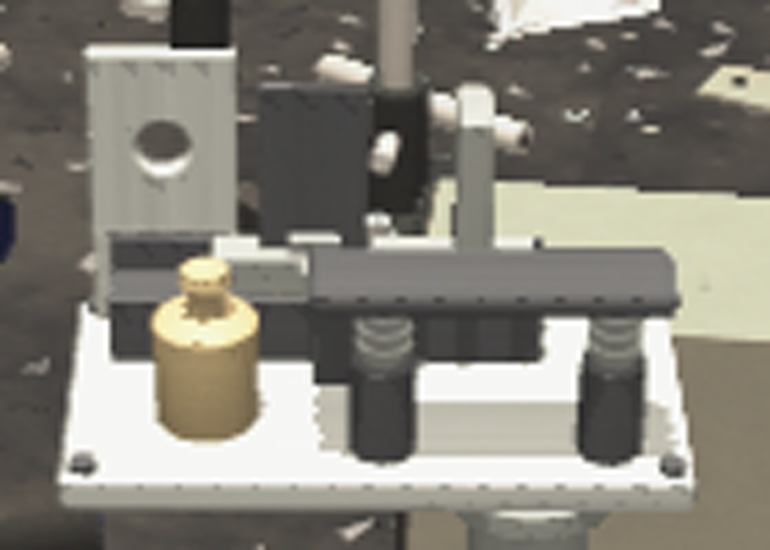

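```bash
cat > h.py <<'E'
import numpy as np,cv2
from scipy.spatial.transform import Rotation as Ro
def ray(c,u,v,z):
    K,R,t=c["intrinsics"],np.array(c["R"]),np.array(c["t"])
    d=R.T@np.linalg.solve(K,[u,v,1]); o=-R.T@t
    return o+d*(z-o[2])/d[2]
def proj(c,X):
    p=c["intrinsics"]@(np.array(c["R"])@X+c["t"]); return p[:2]/p[2]
E
python3 - <<'E'
from bench import robot
from h import *
c=robot.camera("top"); s=robot.camera("scene")
f=lambda x,y:(270+(x+.5)/5.5-.5,180+(y+.5)/5.5-.5)
g=lambda x,y:(280+(x+.5)/5.5-.5,165+(y+.5)/5.5-.5)
P=[ray(c,*f(*p),.125) for p in[(82,165),(620,62),(688,355),(135,463)]]
P=np.array(P);print(P.round(4))
cen=P.mean(0);print("deck centre",cen)
for a,b in((0,1),(1,2),(2,3),(3,0)):
    d=P[b]-P[a];print(np.linalg.norm(d),np.degrees(np.arctan2(d[1],d[0])))
d=P[0]-P[1]+P[3]-P[2];yaw=np.arctan2(-d[0],d[1]);print("yaw",np.degrees(yaw))
Rz=Ro.from_euler('z',yaw).as_matrix()
L=lambda X:(Rz.T@(X-[cen[0],cen[1],0])).round(4)
print("catch corners",[L(ray(c,*f(*p),.18)) for p in[(345,290),(655,235),(682,308),(358,373)]])
print("plate top",[L(ray(c,*f(*p),.201)) for p in[(443,68),(475,62),(486,85)]])
print("scene catch",[L(ray(s,*g(*p),.18)) for p in[(312,250),(670,248),(312,278),(678,278)]])
print("scene plate top",[L(ray(s,*g(*p),.201)) for p in[(458,90),(494,90),(460,125),(494,125)]])
print("weight",L(ray(c,*f(238,300),.172)), "flag top",[L(ray(c,*f(*p),.206)) for p in[(262,140),(360,128)]])
print("aperture",L(ray(s,*g(162,148),.18)))
o=robot.observe();R=Ro.from_euler('xyz',o['eef_rot'],degrees=True).as_matrix();print(R.round(3))
print("post base",ray(c,312,95,0.01))
print("box top corners h=.1/.15",[ray(c,u,v,h).round(3) for h in(.1,.15) for u,v in((334,140),(335,185),(500,130))])
E
```

```text
[[0.5145 0.4671 0.125 ]
 [0.5482 0.3046 0.125 ]
 [0.4577 0.2854 0.125 ]
 [0.4238 0.4493 0.125 ]]
deck centre [0.48604052 0.37662398 0.125     ]
0.1659258429409403 -78.26845681808969
0.09248800447861169 -168.0080397706358
0.16737333223324996 101.70990037178413
0.09242953280865165 11.094839928291002
yaw 11.720674780426863
catch corners [array([-0.0188,  0.0158,  0.18  ]), array([-0.0202, -0.0725,  0.18  ]), array([-0.0421, -0.0754,  0.18  ]), array([-0.0426,  0.0169,  0.18  ])]
plate top [array([ 0.0328, -0.0219,  0.201 ]), array([ 0.0328, -0.0309,  0.201 ]), array([ 0.0258, -0.0325,  0.201 ])]
scene catch [array([-0.0216,  0.0194,  0.18  ]), array([-0.0204, -0.0731,  0.18  ]), array([-0.036 ,  0.0193,  0.18  ]), array([-0.0358, -0.0738,  0.18  ])]
scene plate top [array([ 0.028 , -0.0195,  0.201 ]), array([ 0.028 , -0.0292,  0.201 ]), array([ 0.0077, -0.0194,  0.201 ]), array([ 0.0077, -0.0283,  0.201 ])]
weight [-0.0141  0.0455  0.172 ] flag top [array([0.021 , 0.0312, 0.206 ]), array([0.0191, 0.0043, 0.206 ])]
aperture [0.0346 0.0606 0.18  ]
[[-0.     0.27   0.963]
 [-0.001  0.963 -0.27 ]
 [-1.    -0.001  0.   ]]
post base [0.77856383 0.42816809 0.01      ]
box top corners h=.1/.15 [array([0.648, 0.385, 0.1  ]), array([0.566, 0.383, 0.1  ]), array([0.669, 0.093, 0.1  ]), array([0.627, 0.386, 0.15 ]), array([0.55 , 0.384, 0.15 ]), array([0.647, 0.111, 0.15 ])]
```

Fix from the top view, with the scene view agreeing: the deck centre is at (0.486, 0.377), yaw 11.7°. In deck axes, the catch line is at x≈-0.031, the plate is at x≈+0.020, and its rear face is at y≈-0.030. First I rise, then move over the unit behind the plate.

```bash
python3 -m crank '[[[-0.03,0,0,0],[-0.055,0,0,0],[-0.055,-0.013,0.022,3.5],[-0.055,-0.026,0.044,7],[-0.055,-0.040,0.067,10.5],[-0.055,-0.053,0.089,14],[-0.055,-0.066,0.112,18],[-0.055,-0.08,0.135,22],[-0.055,-0.093,0.158,26],[-0.055,-0.106,0.181,30],[-0.055,-0.12,0.204,34],[-0.055,-0.133,0.226,38],[-0.055,-0.146,0.248,42],[-0.055,-0.16,0.27,46],[-0.055,-0.173,0.293,50],[-0.055,-0.186,0.315,54],[-0.055,-0.2,0.338,58],[-0.055,-0.213,0.36,62],[-0.055,-0.226,0.383,62.5],[-0.055,-0.226,0.383,62.5]]]' 0.42
cat > look.py <<'E'
import sys
from bench import robot
from h import *
cen=np.array([.48604,.37662,0]);yaw=np.radians(11.72)
Rz=Ro.from_euler('z',yaw).as_matrix()
o=robot.observe();R=Ro.from_euler('xyz',o['eef_rot'],degrees=True).as_matrix()
print(o['clock'],o['joints'],'local tcp',(Rz.T@(o['tcp_pos']-cen)).round(4),'F',Rz.T@o['force'],o['width'])
print("tool in unit\n",(Rz.T@R).round(3))
n=sys.argv[1]
c=robot.camera("top")["color"][170:290,260:420]; s=robot.camera("scene")["color"][100:280,260:500]
cv2.imwrite(f"pics/t{n}.png",cv2.resize(c,None,fx=5,fy=5,interpolation=cv2.INTER_CUBIC))
cv2.imwrite(f"pics/s{n}.png",cv2.resize(s,None,fx=3.3,fy=3.3,interpolation=cv2.INTER_CUBIC))
E
python3 look.py 1
```

```text
clock: 1.92
tcp_pos: [0.4943, 0.3231, 0.2606]
eef_rot: [27.9, 89.9, -50.8]
force: [0.4, -1.0, -0.1]
width: 0.0394
1.9167 [-60.56580401  14.6111224   25.69333808 100.64868274  -6.71773223
  66.26903083 -21.64281613] local tcp [-0.0028 -0.0541  0.2606] F [ 0.24005807 -1.05144838 -0.09241182] 0.039366947081815346
tool in unit
 [[ 0.001  1.    -0.008]
 [-0.002 -0.008 -1.   ]
 [-1.     0.001  0.002]]
```

View pics/t1.png

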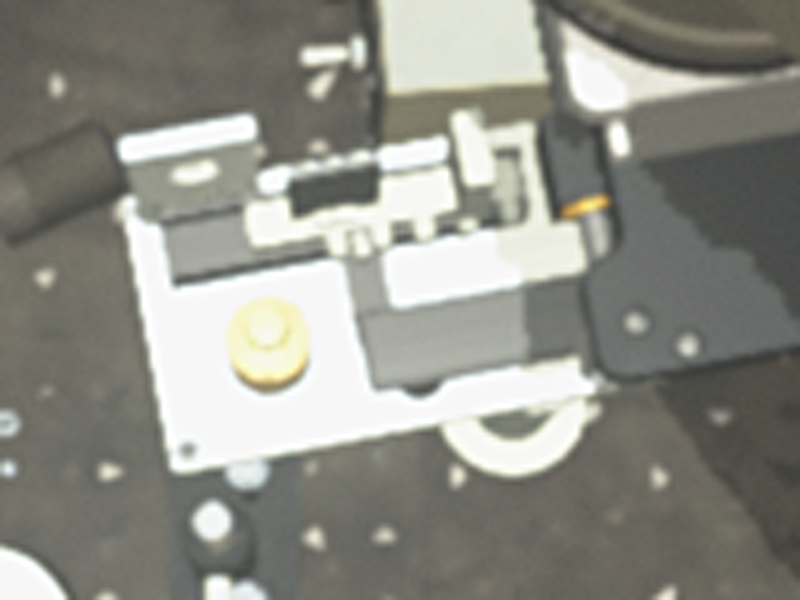

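View pics/s1.png

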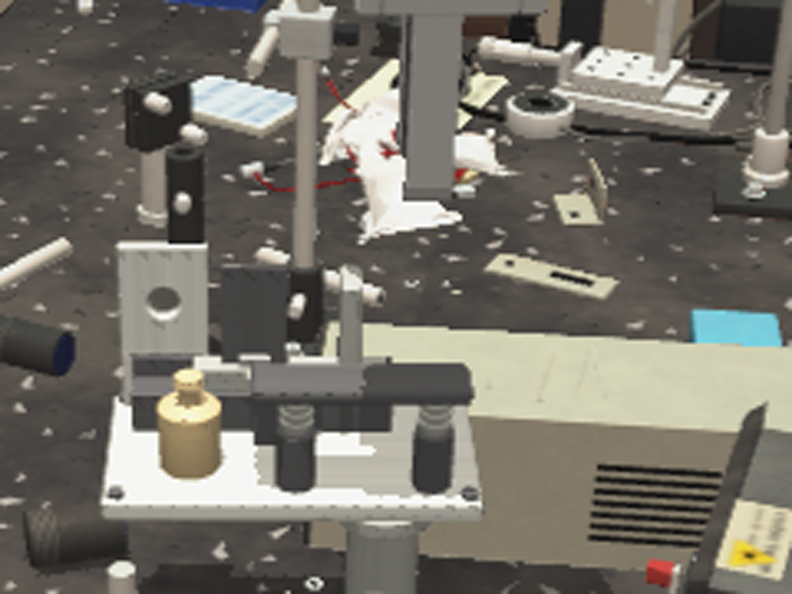

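Run:
```python
from bench import robot
import cv2
c=robot.camera("wrist");cv2.imwrite("pics/w1.png",c["color"])
print(robot.observe()['tcp_pos'])
```

```text
[0.49036465 0.32812929 0.26013673]
```

View pics/w1.png

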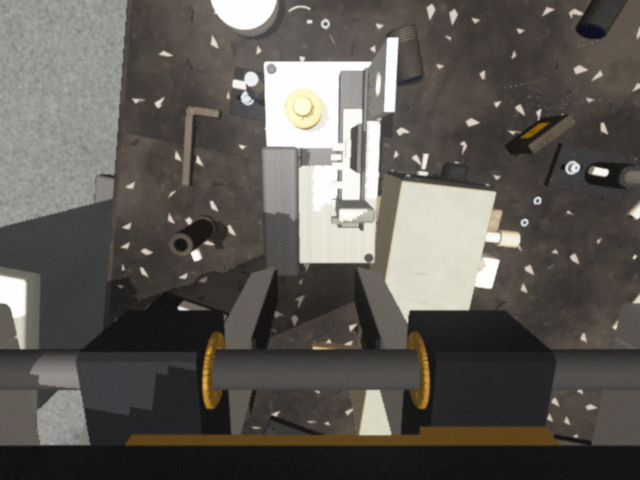

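Wrist view: the catch bar runs at columns 264-298 and rows 148-275, and the plate top is at about (355,215). The fingertips are at (268,275) and (368,275). I'll measure both with the wrist camera as a check.

Run:
```python
from bench import robot
from h import *
c=robot.camera("wrist");a=c["color"][50:290,220:440]
cv2.imwrite("pics/w2.png",cv2.resize(a,None,fx=2.5,fy=2.5,interpolation=cv2.INTER_CUBIC))
cen=np.array([.48604,.37662,0]);Rz=Ro.from_euler('z',11.72,degrees=True).as_matrix()
L=lambda X:(Rz.T@(X-cen)).round(4)
o=robot.observe();print(L(o['tcp_pos']))
print("catch",[L(ray(c,*p,.18)) for p in[(264,148),(298,148),(299,274),(263,274)]])
print("deck",[L(ray(c,*p,.125)) for p in[(265,62),(376,263)]])
for y in(-.0175,-.03,-.02): print(y,[proj(c,cen+Rz@np.array([x,y,.201])).round(1) for x in(.008,.032)])
```

```text
[-0.0059 -0.0476  0.2601]
catch [array([-0.041 ,  0.0188,  0.18  ]), array([-0.0178,  0.0188,  0.18  ]), array([-0.0181, -0.0721,  0.18  ]), array([-0.0448, -0.0721,  0.18  ])]
deck [array([-0.0455,  0.0843,  0.125 ]), array([ 0.0481, -0.0812,  0.125 ])]
-0.0175 [array([336.7, 205.5]), array([373.5, 205.5])]
-0.03 [array([336.4, 224.3]), array([372.8, 224.3])]
-0.02 [array([336.6, 209.3]), array([373.4, 209.3])]
```

View pics/w2.png

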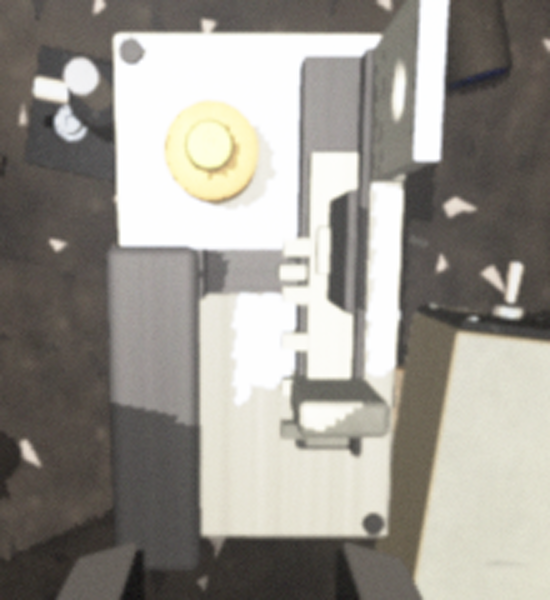

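All three views agree: plate rear at y≈-0.030, catch at x≈-0.031 and plate at x≈+0.021. I now descend behind the plate and press the catch about 8 mm.

```bash
python3 -m crank '[[[0.02,0,0,0],[0.04,0,0,0],[0.06,0,0,0],[0.07,0,0,0],[0.075,0,0,0],[0.078,0,0,0],[0.081,0,0,0],[0.084,0,0,0],[0.086,0,0,0],[0.088,0,0,0],[0.088,0,0,0],[0.088,0,0,0],[0.088,0,0,0]]]'
python3 look.py 2
```

```text
clock: 3.2
tcp_pos: [0.49, 0.3291, 0.1725]
eef_rot: [-146.9, 90.0, 134.9]
force: [-0.0, 2.4, 4.6]
width: 0.0396
3.2 [-59.49013686  19.43159284  24.1779485  106.22735285  -9.43741713
  56.29562225 -19.48590299] local tcp [-0.0058 -0.0474  0.1725] F [0.48305515 2.3482726  4.64327938] 0.03964411638931936
tool in unit
 [[-0.     1.     0.001]
 [ 0.     0.001 -1.   ]
 [-1.    -0.    -0.   ]]
```

View pics/s2.png

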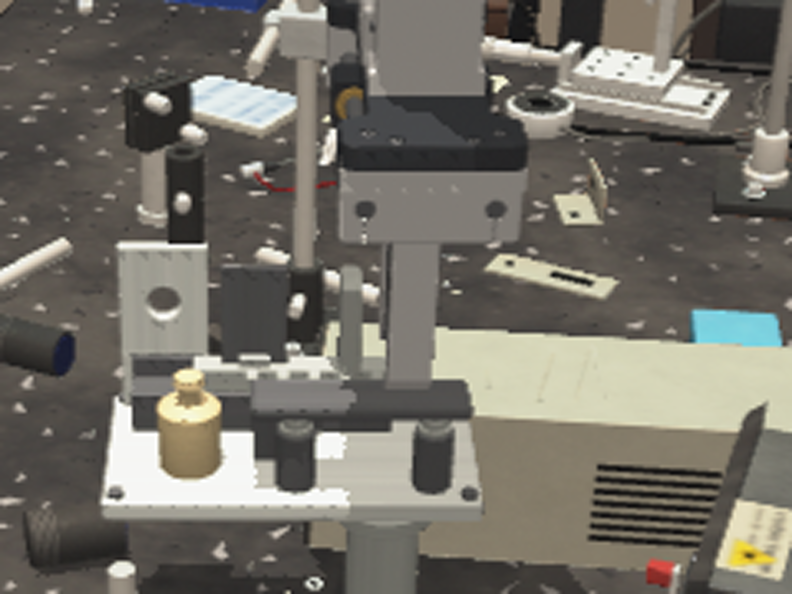

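The scene view shows the bar pressed down, with the finger at (412,380) on it. Force is 4.6 N, which means about 7.5 mm of travel. Now I push along unit +y, which is tool -z.

```bash
python3 -m crank '[[[0,0,-0.003,0],[0,0,-0.006,0],[0,0,-0.009,0],[0,0,-0.012,0],[0,0,-0.015,0],[0,0,-0.018,0],[0,0,-0.021,0],[0,0,-0.024,0],[0,0,-0.027,0],[0,0,-0.03,0],[0,0,-0.03,0],[0,0,-0.03,0]]]'
python3 look.py 3
```

```text
clock: 4.3
tcp_pos: [0.4839, 0.3587, 0.1724]
eef_rot: [62.1, 90.0, -16.1]
force: [1.1, -2.2, 4.8]
width: 0.0395
4.3 [-61.32494499  20.54604695  23.60710509 104.65107418  -9.66478953
  56.76623392 -21.93659108] local tcp [-0.0057 -0.0171  0.1724] F [ 0.65191164 -2.36741277  4.77925419] 0.03953269745709457
tool in unit
 [[ 0.     1.     0.001]
 [-0.     0.001 -1.   ]
 [-1.     0.     0.   ]]
```

View pics/s3.png

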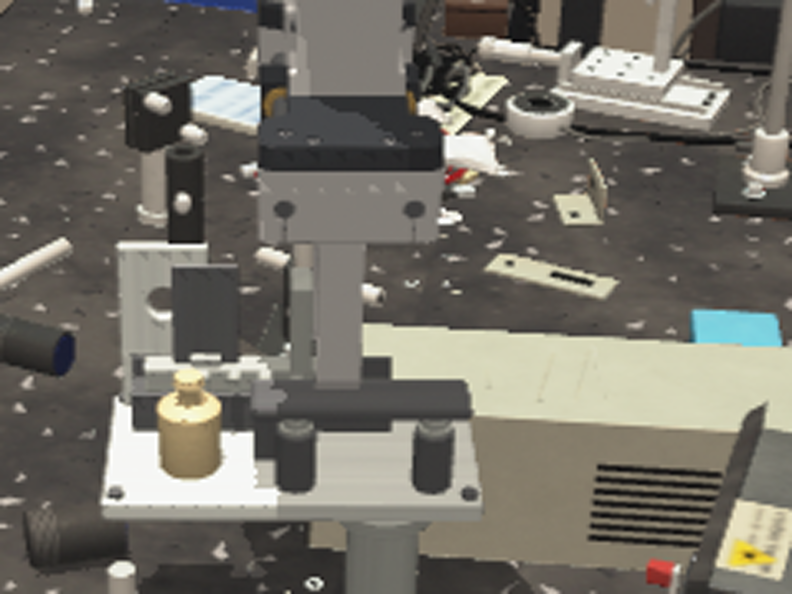

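The flag has moved from column 225 to 173, about 22 mm, and partly covers the hole. The catch is still down, so I keep going.

```bash
python3 -m crank '[[[0,0,-0.003,0],[0,0,-0.006,0],[0,0,-0.009,0],[0,0,-0.012,0],[0,0,-0.015,0],[0,0,-0.017,0],[0,0,-0.019,0],[0,0,-0.019,0],[0,0,-0.019,0]]]'
python3 look.py 4
```

```text
clock: 5.15
tcp_pos: [0.4801, 0.3773, 0.1724]
eef_rot: [98.5, 90.0, 20.3]
force: [1.6, -2.2, 5.6]
width: 0.0396
5.15 [-62.41622539  21.29312225  23.26498395 103.56781457  -9.83088714
  57.11010493 -23.42195375] local tcp [-0.0057  0.0018  0.1724] F [ 1.11563579 -2.4567904   5.61640368] 0.039643687150432746
tool in unit
 [[ 0.     1.     0.001]
 [ 0.     0.001 -1.   ]
 [-1.     0.    -0.   ]]
```

View pics/s4.png

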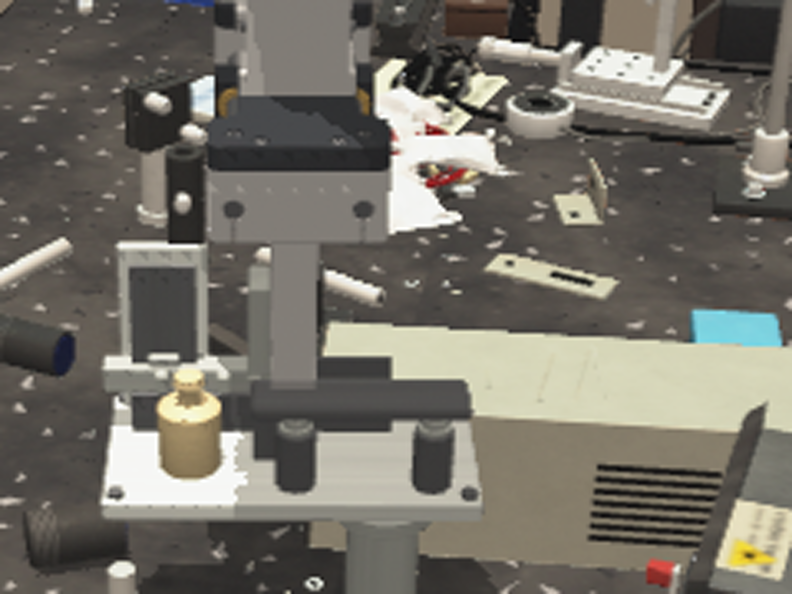

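The flag now covers the hole (columns 128-200), but the force shows no stop yet. I creep on until it does.

```bash
python3 -m crank '[[[0,0,-0.001,0],[0,0,-0.002,0],[0,0,-0.002,0],[0,0,-0.002,0]]]'; python3 -m crank '[[[0,0,-0.001,0],[0,0,-0.0015,0],[0,0,-0.0015,0],[0,0,-0.0015,0]]]'
```

```text
clock: 5.58
tcp_pos: [0.4799, 0.378, 0.1725]
eef_rot: [-11.3, 89.9, -89.6]
force: [0.8, -8.1, 7.8]
width: 0.0391
clock: 5.92
tcp_pos: [0.4799, 0.378, 0.1725]
eef_rot: [-17.7, 89.8, -96.1]
force: [1.2, -9.9, 7.6]
width: 0.0393
```

The position has stalled and the force has jumped to 8-10 N, so the bolt is at its stop. I back off the plate 2 mm and lift.

```bash
python3 -m crank '[[[0,0,0.001,0],[0,0,0.002,0],[0,0,0.002,0],[-0.005,0,0.002,0],[-0.01,0,0.002,0],[-0.02,0,0.002,0],[-0.04,0,0.002,0],[-0.06,0,0.002,0],[-0.08,0,0.002,0],[-0.09,0,0.01,0],[-0.1,0,0.03,0],[-0.1,0,0.06,0],[-0.1,0,0.09,0],[-0.1,0,0.12,0],[-0.1,0,0.12,0],[-0.1,0,0.12,0]]]'
python3 look.py 5
```

```text
clock: 7.25
tcp_pos: [0.5046, 0.2575, 0.273]
eef_rot: [-22.9, 89.8, -101.5]
force: [-0.6, 0.7, -0.0]
width: 0.0394
7.25 [-57.2834508   11.64077147  27.8606997  102.68873807  -5.73653536
  67.20153932 -16.25287693] local tcp [-0.006  -0.1205  0.273 ] F [-0.39910261  0.79529395 -0.01036244] 0.03940999590582845
tool in unit
 [[-0.001  1.    -0.005]
 [-0.003 -0.005 -1.   ]
 [-1.    -0.001  0.003]]
```

View pics/s5.png

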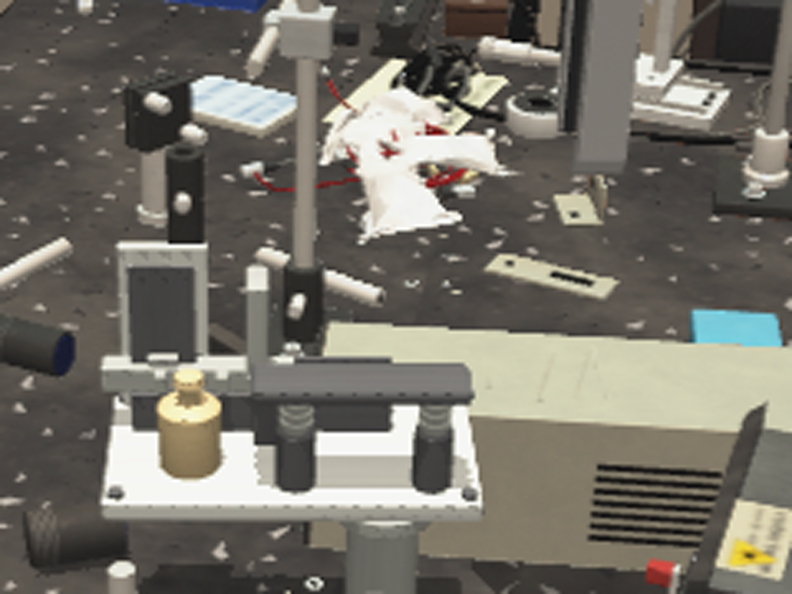

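View pics/t5.png

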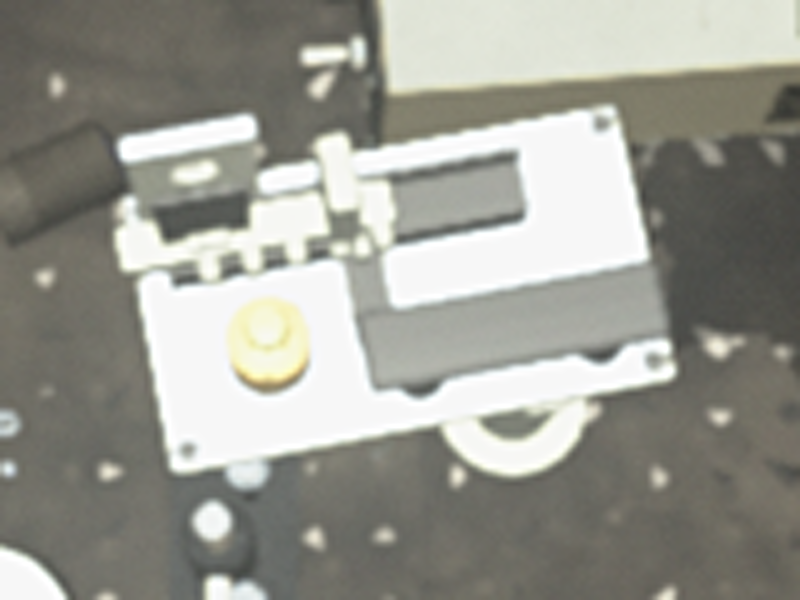

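The catch bar is back at its original height (row 363, as at the start). The flag covers the hole, and the plate has moved about 92 px, or 41 mm. The weight is still at (190,425). I settle the arm, compare the bystanders with the first picture and hand in.

```bash
python3 -m crank '[[[0,0,0,0],[0,0,0,0],[0,0,0,0],[0,0,0,0]]]'
python3 - <<'E'
from bench import robot
import cv2
a=cv2.imread("pics/scene0.png");b=robot.camera("scene")["color"];cv2.imwrite("pics/s6.png",b)
d=(cv2.absdiff(a,b).max(2)>60).astype('uint8')
n,_,st,_=cv2.connectedComponentsWithStats(d)
print([s.tolist() for s in st[1:] if s[4]>25])
robot.job_done()
E
```

```text
clock: 7.68
tcp_pos: [0.5038, 0.2608, 0.2725]
eef_rot: [-29.1, 89.8, -107.4]
force: [0.4, -0.6, -0.0]
width: 0.0397
[[427, 0, 54, 3, 135], [605, 21, 35, 93, 2022], [412, 23, 40, 117, 1156], [435, 34, 14, 13, 164], [447, 47, 38, 21, 704], [471, 67, 19, 27, 179], [424, 68, 4, 24, 50], [0, 81, 42, 33, 697], [474, 80, 7, 5, 27], [18, 106, 22, 16, 172], [26, 121, 28, 13, 150], [0, 132, 23, 9, 132], [434, 138, 16, 3, 30], [0, 174, 105, 70, 3037], [291, 181, 29, 34, 573], [333, 180, 9, 11, 59], [349, 194, 28, 16, 123], [95, 205, 6, 8, 36], [327, 207, 21, 4, 38], [0, 222, 28, 61, 845], [294, 223, 6, 6, 29], [53, 229, 8, 8, 45], [68, 332, 26, 19, 188]]
the job is handed in; nothing more can be done
```

The shutter is closed and the job is handed in at about 7.7 s of the 40 s allowed; the interface gives no verdict.

- **Closing:** One fingertip pressed the catch about 7.5 mm down. The other finger pushed the upright plate until the arm stalled at the stop and the force rose to 8–10 N. I then backed off 2 mm and lifted the hand clear.
- **Last checks:**
  - The catch bar was back at its original height.
  - The flag covered the hole, and the plate had moved about 41 mm by image measure.
  - The force on the tool was near zero.
  - Comparing the scene camera's first and last pictures, changes showed only at the arm, the bolt and flag, and some shadow patches. None were at the loose things.
- **Not confirmed:** I did not measure the joint values directly. The three camera views agreed to within about 2–3 mm, and no check failed.

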